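# Show a dirty filter-patch slide in the lit viewer, label up

## Robot

A 6-joint arm with a two-finger parallel gripper is mounted at the origin on a cart in front of the work surface, level with it; the furniture and walls round the work are solid. World frame = base frame: x ahead of the robot, y to its left, z up, the work surface at z = 0. Lengths are in m, angles in rad, forces in N, time in s.
With the tool pointing down it reaches from about 0.25 to 0.85 m from the base axis. Payload 12.5 kg.
Tool frame: the origin (TCP) lies midway between the tips of the shut fingers; the grasp point (between the pads) lies 19 mm behind it; z points along the fingers, y is the line along which they close (so a half turn about z gives the same grasp; the last joint's range is limited). The gripper opens to 93 mm and grips with 3 to 60 N. Pads are 15 mm wide; open, the fingers measure 128 mm over their backs; the gripper's body (75 mm by 188 mm) begins 65 mm behind the grasp point.
Start: joints at [-1.258, 0.351, 1.652, -0, 1.139, -0.085], TCP at [0.213, -0.507, 0.219] pointing down, gripper open.
Joint ranges: [-2.75, 2.75], [-0.79, 2.1], [0.01, 2.65], [-1.57, 4.71], [0.07, 3.14], [-2.87, 2.87]. Speed limits (rad/s): [2.22, 2.22, 2.79, 3.14, 3.14, 3.14].

## Interface

Orientations are given as [roll, pitch, yaw] about the fixed x, y, z axes, in that order (R = Rz(yaw) Ry(pitch) Rx(roll)).
In Python, from plant import bot gives the robot as it stands. The module is installed in compiled form; this text tells all that it offers. Calls block until the motion is done:
- bot.reach(position, orientation): joint-space move of the TCP to a pose.
- bot.servo_line(position, attitude=None, vel=0.15): straight line of the TCP; attitude=None keeps the orientation; vel is the mean speed in m/s.
- bot.move_j(angles): joint-space move.
- bot.command_gripper(opening, squeeze=None): opening from 0.0 (shut) to 1.0 (fully open); squeeze is the grip in N (None keeps the last); returns when the fingers have stopped.
- bot.hold(seconds).
- bot.ik(position, orientation): joint angles nearest the present ones, or None.
- bot.read_camera(name): name is "scene" or "top"; returns a dict with "image" (480x640x3 uint8, red, green, blue), "z_map" (480x640 float32, m along the optical axis (not along the pixel's ray), 0 where there is no reading), "fx", "fy", "cx", "cy" (pixels), "eye" and "orientation" of the camera in the world. Camera axes: x right, y down, z forward; pixel columns grow to the right and rows downward; lengths in m; the calibration is good to about 2 mm. A picture is of the moment at which its call begins.
A pose or a line that the arm cannot do raises bot.IKError and nothing moves.
- bot.sign_off(): hands the job in; it is judged then, once.
Readings, each from a call of its own:
- bot.current_clock(): time.
- bot.current_joint_pos(): joint angles.
- bot.current_qvel(): joint speeds.
- bot.current_effort(): joint torques, N m.
- bot.current_ee_pos(): TCP position.
- bot.current_eef_rot(): TCP orientation.
- bot.current_wrist_force(): force on the tool from outside, world axes, zero at the start.
- bot.current_ft_torque(): the same for the moment, N m.
- bot.current_finger_gap(): opening from 0.0 (shut) to 1.0 (fully open).
- bot.current_gripper_force(): force on a finger pad.
Only numpy, scipy, OpenCV 4.12 (cv2) and the standard library are available. Lean on these libraries where they do the work, as an engineer would, in place of code of your own. Each camera call takes 0.05 s, during which the arm holds its last target. There are 200 camera calls.

## Task

Let me look at the fuel-filter patch in the viewer: pick up the slide with the dark patch, find its frosted label end by the small notch in one corner, and push the other, clear end straight into the viewer's slot, label side up, so that the frosted end stays outside to be read. The lamp burns only while the spring plunger inside is pressed fully home and the spring pushes the slide back out when let go, so finish while still holding the slide pressed home. Do not disturb the clean-patch slide or the other things on the bench.

Things in the scene. Friction and masses are not known exactly. Their poses are not given: they have to be found in the camera images.
- sample: slide to show: flat plastic filter-patch slide 76 x 34 x 8 mm (x, y, z), 0.04 kg, lying label up at any heading up to 130 deg from straight ahead; may be swapped with the clean slide. Dark brown round patch 26 mm across in the clear blue-tinted part; white frosted end 28 mm long with a striped paper label on top. Origin: centre of underside; z up out of the label face; +x to the clear end
- sample_label (a point): middle of the outer edge of the sample's frosted end (slide frame x = -38, y = 0, z = 4 mm); stays outside the viewer. A 7 x 7 mm square notch is cut from this end's corner on the +y side (x -38 to -31, y +10 to +17 mm). Grip the slide across its 34 mm width near this end (about x = -24 mm), low, by the fingertips
- sample_clear_end (a point): middle of the outer edge of the sample's clear end (slide frame x = +38, y = 0, z = 4 mm); goes into the slot first
- reference: the clean comparison slide, the same in shape but with an off-white patch; leave it where it lies. Origin and axes as for the sample
- viewer: lit patch viewer: low dark-grey box fixed to the worktop, 95 deep (x) x 64 wide (y) x 52 mm high, round lens in a pale metal ring on top. Origin: centre of underside; +x points away from the robot, into the slot; heading varies by 9 deg either way. Slot along x: 37 mm wide, 10 mm high, floor at z = 24, ceiling at z = 34 mm
- slot_mouth (a point): middle of the slot's mouth in the viewer's front face (viewer frame x = -50, y = 0, z = 29 mm); over the first 12 mm the mouth flares by about 5 mm to each side and 3 mm up and down. Nothing stands in front of it, so the fingers may reach below the slide there
- plunger (a joint): spring plunger at the inner end of the slot, m: 0 at rest, 0.010 when pressed fully home (a hard stop). At rest its face is 32 mm inside the mouth; fully home 42 mm, with 34 mm of the slide left outside. The spring pushes back with about 2 N at first and 4.5 N at home, and returns it when released
- holder: injector nozzle holder lying on the bench, grey steel, 22 x 105 x 24 mm; leave it. Origin: centre of the underside. To the left of it stands the tall fixed nozzle tester, whose side knob (0.26 to 0.31 m up) sticks out to the right: keep the wrist clear of it
- cap: flat round brass-coloured cap, 39 mm across, 12 mm high, lying on the bench; leave it. Origin: centre of the underside

How it is judged:
By the outcome, as a careful person would: the job done as asked, in the order asked, and still so for the second after the job is handed in, while the arm keeps its last pose, push and grip.
It also fails if it takes over 43 s, if anything falls off the work surface, if the arm or the gripper's body presses on something with over 40 N, if the wrist force passes 120 N, or if a joint passes its speed limit or range.

## Working session

There is one attempt and no reset: what is moved stays moved. The work goes in short steps, each a Python script; the robot and the scene stay as the last script left them, time stands still between calls to the robot, and variables do not carry over. Pictures are saved under pics/ and viewed, at most 10 in all, crops included, and the job is handed in when it is done.

```bash
mkdir -p pics; python3 - <<'E'
from plant import bot
import cv2,numpy as np,pickle
for n in ("scene","top"):
    c=bot.read_camera(n); cv2.imwrite(f"pics/{n}0.png",c["image"][:,:,::-1]); pickle.dump(c,open(f"{n}0.pkl","wb"))
    print(n,c["eye"],c["orientation"],c["fx"],c["cx"],c["cy"],c["fy"])
print(bot.current_clock())
E
```

```text
scene [-0.13510834 -0.49397024  0.53858514] [-2.09494712 -0.0179033  -1.08078428] 605.8529596130114 321.8030240099393 233.96296919507856 605.8529596130114
top [ 0.42651303 -0.12707325  0.97144996] [-3.00408067 -0.01377537 -1.57336367] 554.2360383847077 322.8261766532375 248.36117466059613 554.2360383847077
0.1
```

View pics/top0.png

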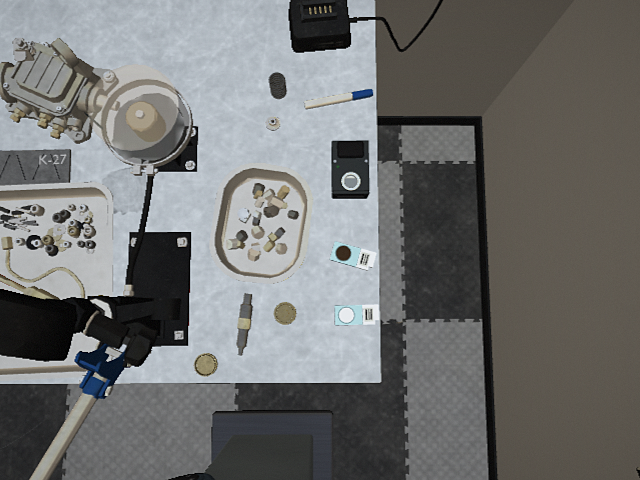

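View pics/scene0.png

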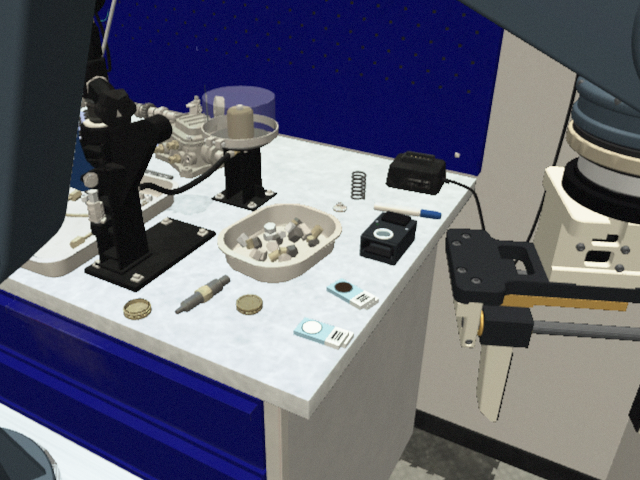

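The top view shows the sample (dark patch) at about (353,255) with its frosted end to the right at (367,259). The clean slide is at (355,315). The viewer is at (350,170) with its mouth facing down the image, towards the robot. I'll zoom in and use the depth map.

```bash
cat > h.py <<'E'
import numpy as np,cv2,pickle
from scipy.spatial.transform import Rotation as Ro
def R(c): return Ro.from_euler('xyz',c["orientation"]).as_matrix()
def cloud(c):
    v,u=np.mgrid[0:480,0:640]; z=c["z_map"]
    p=np.stack([(u-c["cx"])/c["fx"]*z,(v-c["cy"])/c["fy"]*z,z],-1)
    return p@R(c).T+c["eye"]
def px2w(c,uv,h):
    uv=np.atleast_2d(uv).astype(float)
    d=np.c_[(uv[:,0]-c["cx"])/c["fx"],(uv[:,1]-c["cy"])/c["fy"],np.ones(len(uv))]@R(c).T
    return c["eye"]+d*((h-c["eye"][2])/d[:,2])[:,None]
def rectfit(P):
    (cx,cy),(w,h),a=cv2.minAreaRect((P[:,:2]*1000).astype(np.float32)); return cx,cy,w,h,a
E
python3 - <<'E'
from h import *
for n in("top","scene"):
    c=pickle.load(open(n+"0.pkl","rb")); P=cloud(c)
    tab=P[(abs(P[...,2])<.01)&(P[...,0]>.3)&(P[...,0]<.6)&(P[...,1]<-.05)]
    print(n,"table z",np.median(tab[:,2]),len(tab))
    m=(P[...,0]>.25)&(P[...,0]<.65)&(P[...,1]<-.1)&(P[...,1]>-.3)
    for nm,lo,hi in(("viewer top",.046,.06),("slides",.0055,.012)):
        k=(m&(P[...,2]>lo)&(P[...,2]<hi)).astype(np.uint8)
        nn,l,s,_=cv2.connectedComponentsWithStats(k)
        for i in range(1,nn):
            if s[i,4]>150: Q=P[l==i]; print(nm,s[i],np.round(rectfit(Q),1),np.median(Q[:,2]))
c=pickle.load(open("top0.pkl","rb"))
a=cv2.resize(c["image"][225:285,320:390,::-1],None,fx=8,fy=8,interpolation=cv2.INTER_CUBIC)
s=pickle.load(open("scene0.pkl","rb"))
b=cv2.resize(s["image"][200:320,320:430,::-1],None,fx=4,fy=4,interpolation=cv2.INTER_CUBIC)[:480]
b=cv2.resize(b,(240,480)) if 0 else b[:,100:340]
cv2.imwrite("pics/crop1.png",np.hstack([a,b]))
E
```

```text
top table z 0.0008270530738103132 16408
slides [330 241  46  29 752] [ 546.6 -192.5   75.7   34.5   74.1] 0.008903568026496111
slides [334 305  45  21 793] [ 444.5 -197.8   34.1   76.1    1.5] 0.008714679680480342
scene table z 0.0007833015286887735 15786
slides [326 278  53  30 735] [ 547.1 -191.2   78.2   36.8   76.1] 0.009022583670345918
slides [293 317  61  30 959] [ 445.2 -196.8   38.    76.7    0.9] 0.008766868840439646
```

View pics/crop1.png

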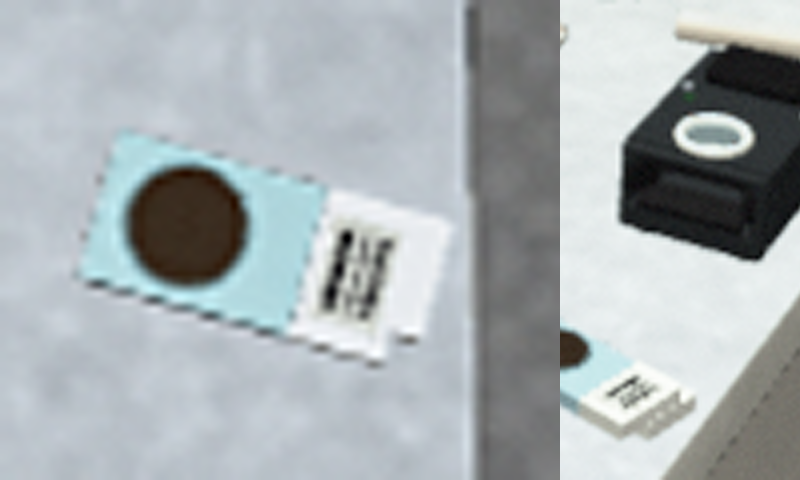

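The zoom confirms the notch is at the frosted end's lower corner, on the slide's +y side. That matches a heading of about 75°, with the clear end at image left. Next I'll locate the viewer.

```bash
python3 - <<'E'
from h import *
from plant import bot
for n in("top","scene"):
    c=pickle.load(open(n+"0.pkl","rb")); P=cloud(c)
    m=(P[...,0]>.6)&(P[...,0]<.85)&(P[...,1]<-.1)&(P[...,1]>-.3)
    k=(m&(P[...,2]>.045)&(P[...,2]<.065)).astype(np.uint8)
    nn,l,s,_=cv2.connectedComponentsWithStats(k)
    for i in range(1,nn):
        if s[i,4]>150: Q=P[l==i]; print(n,s[i],np.round(rectfit(Q),1),np.median(Q[:,2]),Q.min(0),Q.max(0))
    k=m&(P[...,2]>.01); Q=P[k]; print(np.percentile(Q,[0,1,50,99,100],axis=0).round(4).tolist())
hd=np.deg2rad(74.8)
for p,h in(([.5405,-.2155,.05],hd),([.5405,-.2155,.004],hd),([.60,-.165,.10],0),([.65,-.165,.03],0)):
    for off in(0,np.pi): print(p,off,bot.ik(p,[np.pi,0,h+off]))
print(bot.current_eef_rot())
E
```

```text
top [ 332  141   37   54 1156] [ 695.6 -187.4   62.4   93.7   89.6] 0.047548006429717515 [ 0.64863526 -0.21876913  0.04500499] [ 0.742333   -0.15609159  0.05688004]
[[0.6002, -0.2311, 0.01], [0.6078, -0.2216, 0.0107], [0.6957, -0.1788, 0.0441], [0.8463, -0.1029, 0.055], [0.8498, -0.1004, 0.0569]]
scene [363 211  53  34 794] [ 696.6 -186.1   64.4   95.7   89.6] 0.04691414025293386 [ 0.64856665 -0.21854766  0.04500526] [ 0.74450025 -0.15419173  0.05499065]
[[0.6002, -0.2309, 0.01], [0.6047, -0.2199, 0.0104], [0.6751, -0.1853, 0.0411], [0.843, -0.1062, 0.054], [0.8495, -0.1, 0.055]]
[0.5405, -0.2155, 0.05] 0 [-4.59388556e-01  6.25304511e-01  1.68880882e+00 -4.44089210e-16
  8.27479326e-01 -1.94098509e-01]
[0.5405, -0.2155, 0.05] 3.141592653589793 None
[0.5405, -0.2155, 0.004] 0 [-4.59388556e-01  6.99696636e-01  1.69888768e+00 -4.44089210e-16
  7.43008333e-01 -1.94098509e-01]
[0.5405, -0.2155, 0.004] 3.141592653589793 None
[0.6, -0.165, 0.1] 0 [-3.43161849e-01  6.14493303e-01  1.55189988e+00 -4.44089210e-16
  9.75199473e-01  1.22763448e+00]
[0.6, -0.165, 0.1] 3.141592653589793 [-0.34316185  0.6144933   1.55189988  0.          0.97519947 -1.91395818]
[0.65, -0.165, 0.03] 0 [-3.17990265e-01  7.83940101e-01  1.43336364e+00 -4.44089210e-16
  9.24288917e-01  1.25280606e+00]
[0.65, -0.165, 0.03] 3.141592653589793 [-0.31799027  0.7839401   1.43336364  0.          0.92428892 -1.88878659]
[-3.14056522e+00 -6.25036646e-05  3.97844948e-01]
```

```bash
python3 - <<'E'
from h import *
from plant import bot
# viewer heading from side edges (top cam depth)
c=pickle.load(open("top0.pkl","rb")); P=cloud(c)
m=(P[...,0]>.645)&(P[...,0]<.75)&(P[...,1]<-.14)&(P[...,1]>-.23)&(P[...,2]>.04)
for w in(0,1):
    pts=[]
    for r in range(140,200):
        u=np.where(m[r])[0]
        if len(u)>25: pts.append(P[r,u[-w]if w==0 else u[-1]][:2])
    pts=np.array(pts)[4:-4]; f=np.polyfit(pts[:,0],pts[:,1],1); print(len(pts),np.rad2deg(np.arctan(f[0])),np.polyval(f,.6955))
h=np.deg2rad(74.6); g=np.array([.5467,-.1922])-.024*np.array([np.cos(h),np.sin(h)]); print(g)
bot.command_gripper(0.65)
o=[np.pi,0,h]
bot.reach([*g,.08],o); bot.servo_line([*g,.0025],vel=.08)
print(bot.current_ee_pos(),bot.current_wrist_force())
bot.command_gripper(0.0,35)
print(bot.current_finger_gap()*93,bot.current_gripper_force(),bot.current_wrist_force(),bot.current_ee_pos())
bot.servo_line([*g,.06],vel=.08)
print(bot.current_finger_gap()*93,bot.current_clock())
E
```

```text
46 -0.08057108626565272 -0.15633496663988158
46 -0.5448799199912867 -0.21829605768222266
[ 0.54032665 -0.21533829]
[ 0.54065197 -0.21547837  0.00298627] [-0.54074262  0.14501245  0.04638332]
33.33287465889873 35.00019371509552 [-0.34952694  0.19068246  2.13934125] [ 0.54038781 -0.21536415  0.00260642]
33.286104766842115 5.05
```

```bash
python3 - <<'E'
from h import *
from plant import bot
o=[np.pi,0,np.deg2rad(-.3)]
bot.reach([.5655,-.1867,.06],o); bot.servo_line([.5655,-.1867,.0276],vel=.08); bot.hold(.3)
print(bot.current_ee_pos(),bot.current_eef_rot(),bot.current_finger_gap()*93,bot.current_clock())
ims=[]
for n in("top","scene"):
    c=bot.read_camera(n); pickle.dump(c,open(n+"1.pkl","wb")); ims.append(c["image"][:,:,::-1])
    P=cloud(c)
    k=((P[...,0]>.59)&(P[...,0]<.645)&(P[...,1]<-.15)&(P[...,1]>-.23)&(P[...,2]>.02)&(P[...,2]<.045))
    Q=P[k]; print(n,len(Q),np.round(rectfit(Q),1),np.median(Q[:,2]),Q.min(0),Q.max(0))
    if len(Q): f=np.polyfit(Q[:,0],Q[:,2],1); print("slope deg",np.rad2deg(np.arctan(f[0])))
a=cv2.resize(ims[0][130:250,310:400],None,fx=5,fy=5); b=cv2.resize(ims[1][190:310,300:370+0],None,fx=5,fy=5)
cv2.imwrite("pics/pre.png",np.hstack([a,b]))
E
```

```text
[ 0.56569154 -0.18678523  0.0279474 ] [ 3.14137285e+00 -5.72274478e-04 -5.26947692e-03] 33.49885601908049 7.15
  return _methods._mean(a, axis=axis, dtype=dtype,
  ret = ret.dtype.type(ret / rcount)
Traceback (most recent call last):
ValueError: zero-size array to reduction operation minimum which has no identity
```

```bash
python3 - <<'E'
from h import *
from plant import bot
a=pickle.load(open("top1.pkl","rb")); b=bot.read_camera("scene"); pickle.dump(b,open("scene1.pkl","wb"))
P=cloud(b)
k=((P[...,0]>.59)&(P[...,0]<.645)&(P[...,1]<-.15)&(P[...,1]>-.23)&(P[...,2]>.02)&(P[...,2]<.045))
Q=P[k]; print(len(Q))
if len(Q): print(np.round(rectfit(Q),1),np.median(Q[:,2]),Q.min(0),Q.max(0))
A=cv2.resize(a["image"][110:290,260:400,::-1],None,fx=3,fy=3); B=cv2.resize(b["image"][170:305,310:430,::-1],None,fx=4,fy=4)
cv2.imwrite("pics/pre.png",np.hstack([A[:540,120:420],B]))
E
```

```text
121
[ 609.  -185.7   35.6   37.5   89.4] 0.03432463023752985 [ 0.59029333 -0.20356921  0.02622328] [ 0.62790836 -0.16783572  0.03642137]
```

View pics/pre.png

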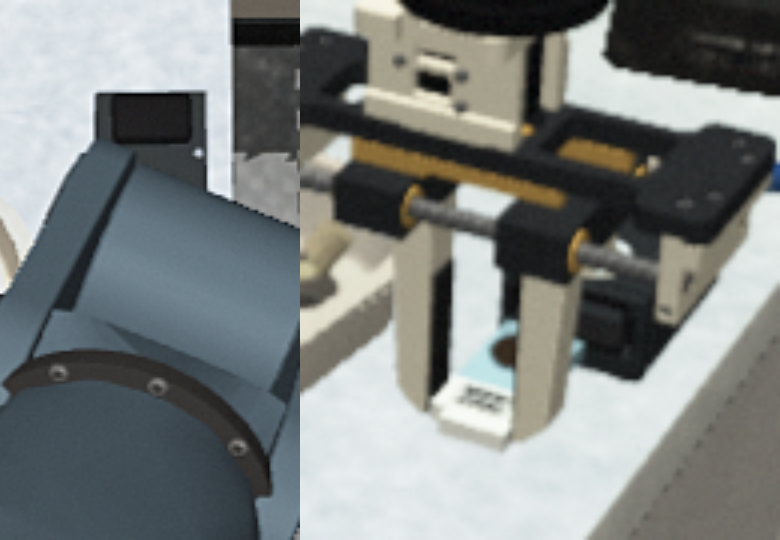

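The slide is held level, label up, clear end toward the mouth and lined up within about 0.5 mm (scene view around (345,285)). Now I'll insert it while watching the wrist force.

```bash
python3 - <<'E'
from h import *
from plant import bot
p0=np.array([.5655,-.1867,.0274]); d=np.array([np.cos(.0052),-np.sin(.0052),0])
f0=bot.current_wrist_force(); print(f0)
s=0
while s<.066:
    st=.008 if s<.044 else (.004 if s<.052 else .0015)
    s+=st; bot.servo_line(p0+d*s,vel=.05 if st>.002 else .02)
    f=bot.current_wrist_force()-f0; print(round(s,4),f.round(2),(bot.current_ee_pos()-p0).round(4),round(bot.current_finger_gap()*93,2))
    if f[0]<-11 or np.linalg.norm(f[1:])>15: break
print(bot.current_ft_torque(),bot.current_clock())
E
```

```text
[-0.31038664 -0.80657859 -0.59153434]
0.008 [-0.17  1.59  0.64] [ 0.0084  0.     -0.    ] 33.28
0.016 [-0.63  0.43 -0.86] [ 0.0163 -0.     -0.    ] 33.46
0.024 [0.14 1.08 0.61] [ 0.0243 -0.0001 -0.    ] 33.43
0.032 [ 1.31  1.4  -0.58] [ 0.0323 -0.0001 -0.    ] 33.32
0.04 [-0.12  0.96 -0.06] [ 0.0403 -0.0002 -0.    ] 33.32
0.048 [0.   0.53 0.64] [ 0.0483 -0.0002 -0.0001] 33.48
0.052 [0.98 0.96 0.41] [ 0.0521 -0.0002 -0.    ] 33.46
0.0535 [-0.17  1.86  0.8 ] [ 0.0535 -0.0003 -0.    ] 33.0
0.055 [-1.07  0.06  0.76] [ 0.0547 -0.0003 -0.0002] 33.18
0.0565 [-2.17 -0.29  1.46] [ 0.0564 -0.0003 -0.0001] 33.39
0.058 [-2.12  0.2   0.56] [ 0.0579 -0.0003 -0.0001] 33.37
0.0595 [-2.7   1.31  1.74] [ 0.0595 -0.0003 -0.0001] 33.25
0.061 [-3.39  1.13  0.48] [ 0.061  -0.0003 -0.0001] 33.24
0.0625 [-4.43  0.45  1.12] [ 0.0625 -0.0003 -0.    ] 33.27
0.064 [-3.81  0.95  0.82] [ 0.064  -0.0003 -0.0001] 33.52
0.0655 [-9.05  0.55  1.68] [ 0.0644 -0.0003 -0.0005] 33.33
0.067 [-13.94  -0.38   2.62] [ 0.0645 -0.0002 -0.001 ] 32.92
[-0.21545979  2.57533637  0.02269805] 11.85
```

```bash
python3 - <<'E'
from h import *
from plant import bot
bot.hold(.5)
print(bot.current_wrist_force(),bot.current_ee_pos(),bot.current_finger_gap()*93,bot.current_gripper_force())
b=bot.read_camera("scene")
cv2.imwrite("pics/home.png",np.hstack([cv2.resize(b["image"][170:300,320:440,::-1],None,fx=4,fy=4)]))
for n,bx in(("scene",(0,0)),):
    P=cloud(b);k=(P[...,0]>.58)&(P[...,0]<.66)&(P[...,1]<-.165)&(P[...,1]>-.21)&(P[...,2]>.031)&(P[...,2]<.037);Q=P[k];print(len(Q),Q.min(0),Q.max(0)) if len(Q) else 0
E
```

```text
[-15.15108117  -0.75160474   1.59217548] [ 0.62997285 -0.18693047  0.02643257] 33.33289377690332 35.00122547149658
277 [ 0.61425724 -0.20856805  0.03103883] [ 0.65966412 -0.16533581  0.03685516]
```

View pics/home.png

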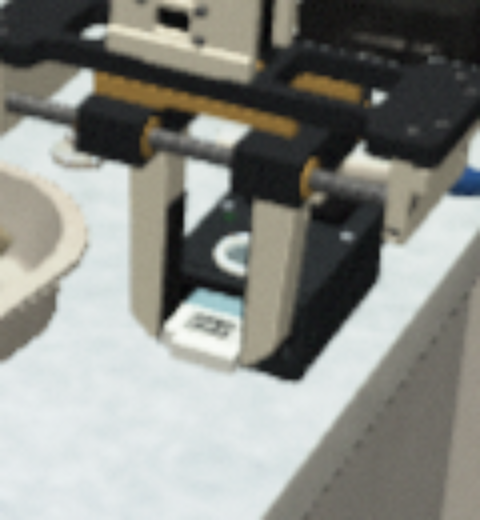

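```bash
python3 - <<'E'
from h import *
from plant import bot
a=pickle.load(open("scene0.pkl","rb"));b=bot.read_camera("scene")
for c in(a,b):
    im=c["image"]; print([im[v,u].tolist() for u,v in((378,233),(380,233),(382,234),(377,235),(378,223),(377,222),(379,222))])
A,B=[cv2.resize(c["image"][215:250,360:415,::-1],None,fx=7,fy=7,interpolation=0) for c in(a,b)]
cv2.imwrite("pics/lamp.png",np.hstack([A,B]))
E
```

```text
[[128, 146, 147], [127, 145, 147], [128, 147, 148], [216, 230, 231], [47, 65, 55], [94, 99, 103], [41, 48, 48]]
[[117, 135, 136], [123, 142, 142], [127, 127, 111], [206, 222, 225], [49, 66, 53], [90, 98, 99], [47, 51, 52]]
```

View pics/lamp.png

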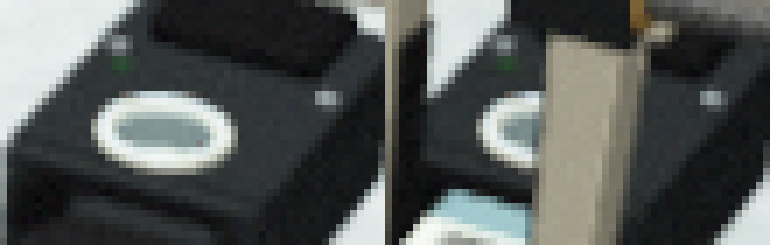

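```bash
python3 - <<'E'
from plant import bot
print(bot.current_wrist_force(),bot.current_ee_pos(),bot.current_clock()); print(bot.sign_off())
E
```

```text
[-14.9034415   -2.12822345   1.44080889] [ 0.62997392 -0.18690805  0.0264334 ] 12.45
the job is handed in; nothing more can be done
None
```

The dark-patch slide is in the viewer, clear end first and label side up with the frosted end outside, and the arm is still holding it against the plunger's hard stop at about 15 N; the job was handed in at 12.5 s, and since the camera showed no change in the lens, "fully home" rests on the 10 mm of spring travel and the hard stop I felt, not on seeing the lamp lit.

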